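# Seal a row of sample vials with the cap roller

## Robot

A 7-joint arm with a two-finger parallel gripper is mounted at the origin on a cart in front of the work surface, level with it; the furniture and walls round the work are solid. World frame = base frame: x ahead of the robot, y to its left, z up, the work surface at z = 0. Lengths are in m, angles in rad, forces in N, time in s.
With the tool pointing down it reaches from about 0.425 to 0.95 m from the base axis. Payload 4.7 kg.
Tool frame: the origin (TCP) lies on the centre line of the jaws, within the pads' length; the fingertips stand robot.nose_length ahead of it and the grasp point (between the pads) lies 8 mm behind it (robot.nose_length is the distance from the TCP to the fingertips, in m); z points along the fingers, y is the line along which they close (so a half turn about z gives the same grasp; the last joint's range is limited). The gripper opens to 85 mm and grips with 20 to 120 N. Pads are 22 mm wide; open, the fingers measure 114 mm over their backs; the gripper's body (76 mm by 85 mm) begins 54 mm behind the grasp point. The pads swing forward as they close: fully open they stand 13 mm farther back than shut.
Start: joints at [1.193, 0.469, -0.049, 1.532, 0.024, 1.141, -0.082], TCP at [0.231, -0.634, 0.242] pointing down, gripper open.
Joint ranges: [-2.59, 2.59], [-0.33, 1.99], [-1.39, 1.29], [0.1, 2.45], [-1.04, 4.18], [0.21, 1.99], [-2.66, 2.66]. Speed limits (rad/s): [2.57, 2.57, 3.14, 3.14, 3.14, 3.14, 3.14].

## Interface

Orientations are given as [roll, pitch, yaw] about the fixed x, y, z axes, in that order (R = Rz(yaw) Ry(pitch) Rx(roll)).
In Python, from plant import robot gives the robot as it stands. Calls block until the motion is done:
- robot.goto(position, orientation): joint-space move of the TCP to a pose.
- robot.move_straight(position, vel=0.15, attitude=None, contact_N=None): straight line of the TCP; attitude=None keeps the orientation; vel is the mean speed in m/s. With contact_N (N) it stops when the force on the tool has changed by that much, and returns True; else False.
- robot.move_joints(angles): joint-space move.
- robot.grip(opening, strength=None): opening from 0.0 (shut) to 1.0 (fully open); strength is the grip in N (None keeps the last); returns when the fingers have stopped.
- robot.sleep(seconds).
- robot.inverse_kinematics(position, orientation): joint angles nearest the present ones, or None.
- robot.sense(): the state.
- robot.grab_frame(name): name is "scene" or "top" or "wrist"; returns a dict with "image" (420x560x3 uint8, red, green, blue), "range_z" (420x560 float32, m along the optical axis (not along the pixel's ray), 0 where there is no reading), "fx", "fy", "cx", "cy" (pixels), "R" (3x3) and "t" (3): a world point X has camera coordinates R X + t. Camera axes: x right, y down, z forward; pixel columns grow to the right and rows downward; lengths in m; the calibration is good to about 2 mm. A picture is of the moment at which its call begins.
A pose or a line that the arm cannot do raises robot.IKError and nothing moves.
- robot.close_job(): hands the job in; it is judged then, once.
The state is a dict: "t": time; "joint_pos": joint angles; "joint_velocities": joint speeds; "effort": joint torques, N m; "tcp_pos": TCP position; "tcp_rot": TCP orientation; "wrist_force": force on the tool from outside, world axes, zero at the start; "torque": the same for the moment, N m; "opening": opening from 0.0 (shut) to 1.0 (fully open); "gripper_force": force on a finger pad.
Only numpy, scipy, OpenCV 4.12 (cv2) and the standard library are available. Lean on these libraries where they do the work, as an engineer would, in place of code of your own. Each camera call takes 0.05 s, during which the arm holds its last target. There are 200 camera calls.

## Task

The six sample vials in the slanted rack have their press-on caps only set on loosely. Take the sprung roller out of its stand and, holding it square to the slanted caps, set it on an end cap and roll it along the row with steady, moderate pressure, never down to its spring's stop, keeping it on the caps until all six are fully down. Then hang the roller back in its stand as it was, and leave everything else alone.

Things in the scene. Friction and masses are not known exactly. Their poses are not given: they have to be found in the camera images.
- cap_row: Slanted row of six glass vials with white caps in the wire rack. Origin: middle of the row, in the plane of the cap tops when fully down, 90 mm above the bench. y axis along the row; z axis = the caps' axis, pointing up out of them, leaning 35 degrees from vertical to the rack's -x side; x axis up the slope. Caps 22 mm in diameter, 27 mm apart, cap_1 to cap_6 at y = -67.5 to +67.5 mm, x = 0.
- row_end_1 (a point): Centre of the top of cap_1 when fully down (y = -67.5 mm in cap_row). Nothing of the rack stands higher than the caps; its aluminium upper deck, 46 mm wide and 178 mm long, lies 30 mm below their tops.
- row_end_6 (a point): Centre of the top of cap_6 when fully down (y = +67.5 mm in cap_row).
- cap_1 (a joint): How far cap 1 has been pressed down (m): 0 = its top 4 mm proud of fully down, 0.004 = fully down on the glass. A press fit along the caps' axis: it moves once pushed with about 8 N and stays where it is left. Starts between 0 and 0.0015.
- cap_2 (a joint): How far cap 2 has been pressed down (m): 0 = its top 4 mm proud of fully down, 0.004 = fully down on the glass. A press fit along the caps' axis: it moves once pushed with about 8 N and stays where it is left. Starts between 0 and 0.0015.
- cap_3 (a joint): How far cap 3 has been pressed down (m): 0 = its top 4 mm proud of fully down, 0.004 = fully down on the glass. A press fit along the caps' axis: it moves once pushed with about 8 N and stays where it is left. Starts between 0 and 0.0015.
- cap_4 (a joint): How far cap 4 has been pressed down (m): 0 = its top 4 mm proud of fully down, 0.004 = fully down on the glass. A press fit along the caps' axis: it moves once pushed with about 8 N and stays where it is left. Starts between 0 and 0.0015.
- cap_5 (a joint): How far cap 5 has been pressed down (m): 0 = its top 4 mm proud of fully down, 0.004 = fully down on the glass. A press fit along the caps' axis: it moves once pushed with about 8 N and stays where it is left. Starts between 0 and 0.0015.
- cap_6 (a joint): How far cap 6 has been pressed down (m): 0 = its top 4 mm proud of fully down, 0.004 = fully down on the glass. A press fit along the caps' axis: it moves once pushed with about 8 N and stays where it is left. Starts between 0 and 0.0015.
- roller: Cap roller, loose, 0.3 kg: square grey ribbed handle 26 x 26 mm on an oblong collar 56 x 72 x 8 mm (x by y); below it a steel fork, 31 mm wide along y, with a rubber wheel. Origin: centre of the collar's underside; z up along the handle, y along the wheel's axle, x the rolling direction. The handle reaches from z = 8 to 76 mm; grip it across either pair of sides. Starts upright in its stand.
- roller_spring (a joint): How far the wheel and fork are pushed up into the handle (m): 0 = relaxed, 0.010 = the stop. Force on the wheel: 4.5 N to start moving, then 1.5 N more per mm (12 N at 0.005, 19.5 N at the stop).
- wheel_centre (a point): Centre of the roller's rubber wheel, 36 mm in diameter, 21 mm wide. With the spring relaxed it lies at z = -48 mm in the roller's frame (rim at -66 mm); it moves up with the spring.
- stand: Fixed stand of the roller: foot 100 x 92 mm, upright plate at its back (+x), two level prongs pointing to -x with a 44 mm gap (along y) between them, tops 90 mm above the bench. A lip 4 mm high round the prongs leaves 78 mm (x) by 84 mm (y) for the collar; the fork and wheel hang in the gap. Origin: centre of the foot's underside, z up.
- stand_seat (a point): Where the origin of the roller belongs when it hangs in the stand: between the prongs, at the height of their tops. The roller's x axis then lies along the stand's x axis (either way round).
- tag_stack: Stack of paper tags, 35 x 61 x 6 mm, loose; leave it alone. Origin at its underside.
- loupe: Black stand loupe, 39 mm in diameter, 34 mm high, loose; leave it alone. Origin at its underside.
- marker: Marker pen lying on the bench, 135 mm long, 16 mm thick, loose; leave it alone.
- steel_tweezers: Steel tweezers lying on the bench, 140 mm long, 9 mm high, loose; leave them alone.
- dropper_bottle: Small dropper bottle, 33 mm in diameter, 102 mm high, loose; leave it alone. Origin at its underside.
- consolidant_jar: Brown jar with a light lid, 60 mm in diameter, 72 mm high, loose; leave it alone. Origin at its underside.
- rack: The wire frame that carries cap_row, fixed to the bench. Origin on the bench under it, z up; the row's middle is 15 mm toward its -x side.

How it is judged:
On the way, in this order (a step that is already met when the one before it is completed fails the run):
1. the roller is lifted out of its stand (distance between roller and stand_seat above 0.07 m), for 0.1 s.
2. the roller presses on an end cap of the row, held square to the caps (within 15 degrees) (contact force between roller and rack above 3 N and angle between the z axis of roller and the z axis of cap_row, either way round below 0.262 rad and (y of wheel_centre in the frame of cap_row above 0.054 m or y of wheel_centre in the frame of cap_row below -0.054 m)), for 0.05 s.
3. all six caps are fully down (within 0.6 mm), the roller still on the row (value of joint each of cap_1, cap_2, cap_3, cap_4, cap_5, cap_6 above 0.0034 m and z of wheel_centre in the frame of cap_row below 0.035 m), for 0.1 s.
At the end, for the whole second after the job is handed in: All six caps are fully down (within 0.6 mm), and the roller hangs in its stand as at the start: its collar on the prongs, within 12 mm of the seat, upright within 6 degrees, its length along the prongs within 20 degrees, at rest and released (value of joint each of cap_1, cap_2, cap_3, cap_4, cap_5, cap_6 above 0.0034 m and distance between roller and stand_seat below 0.012 m and angle between roller's own z axis and vertical below 0.1 rad and angle between the x axis of roller and the x axis of stand, either way round below 0.35 rad and linear speed of roller below 0.02 m/s and contact force between roller and stand above 1 N); the robot touches nothing.
It fails at once if the spring is driven to its stop on the vials, or the roller presses on them with more than 25 N ((value of joint roller_spring above 0.0097 m and contact force between roller and rack above 5 N) or contact force between roller and rack above 25 N).
It fails at once if the roller is lifted off the row while only some of the caps are fully down (value of joint any of cap_1, cap_2, cap_3, cap_4, cap_5, cap_6 above 0.0034 m and not (value of joint each of cap_1, cap_2, cap_3, cap_4, cap_5, cap_6 above 0.0034 m) and z of wheel_centre in the frame of cap_row above 0.035 m).
It fails at once if the roller presses on the caps more than 15 degrees out of square (contact force between roller and rack above 4 N and angle between the z axis of roller and the z axis of cap_row, either way round above 0.262 rad).
It fails at once if the fingers or the arm push the rack or its caps (contact force between any of the fingers, the arm and rack above 2 N).
It fails at once if a bystander is pushed away or tipped (distance of any of tag_stack, loupe, marker, steel_tweezers, dropper_bottle, consolidant_jar from where it was at the start of the episode above 0.015 m or angle between any of tag_stack, loupe, marker, steel_tweezers, dropper_bottle, consolidant_jar's own z axis and vertical above 0.4 rad).
It also fails if it takes over 51 s, if anything falls off the work surface, if the arm or the gripper's body presses on something with over 40 N, if the wrist force passes 120 N, or if a joint passes its speed limit or range.

## Working session

There is one attempt and no reset: what is moved stays moved. The work goes in short steps, each a Python script; the robot and the scene stay as the last script left them, time stands still between calls to the robot, and variables do not carry over. Pictures are saved under pics/ and viewed, at most 10 in all, crops included, and the job is handed in when it is done.

```bash
mkdir -p pics; ls; python3 - <<'E'
from plant import robot
import cv2,numpy as np,pickle
for n in("scene","top"):
    f=robot.grab_frame(n);pickle.dump(f,open(n+'.pkl','wb'))
    cv2.imwrite(f'pics/{n}0.png',f["image"][...,::-1])
    R,t=f["R"],f["t"];print(n,f["fx"],f["cx"],f["cy"],-R.T@t,R)
print(robot.nose_length,robot.sense())
E
```

```text
pics
scene 390.9946675590925 286.26596925546335 213.16836846166981 [ 0.13275741 -0.35242684  0.73625046] [[ 0.63198163 -0.77497701  0.00313904]
 [-0.59767659 -0.48996634 -0.63459883]
 [ 0.49333753  0.39917867 -0.77283534]]
top 467.15654578452745 286.2064248077739 212.6005300258781 [0.43249862 0.00376444 1.19217063] [[ 0.00385593 -0.99962947  0.02694541]
 [-0.99565295 -0.00634541 -0.09292433]
 [ 0.09306088 -0.02646996 -0.9953085 ]]
0.011 {'t': 0.1, 'joint_pos': array([ 1.19313041,  0.46938795, -0.04858615,  1.53356634,  0.02411123,
        1.14098852, -0.082317  ]), 'joint_velocities': array([ 0.00010597, -0.00059938, -0.00031649, -0.00245605,  0.00204381,
       -0.00032336, -0.00054051]), 'effort': array([ 4.61931213e-04, -5.11516929e+01, -4.71229444e-02, -2.38391608e+01,
        1.07572891e-02,  4.32715708e-03, -9.97896592e-07]), 'tcp_pos': array([ 0.23050945, -0.63389146,  0.24135144]), 'tcp_rot': array([-3.13983002e+00,  7.46778157e-05,  3.48774654e-01]), 'wrist_force': array([ 0.37028568,  0.92957351, -0.65391558]), 'torque': array([-0.0013064 , -0.0359042 ,  0.00486892]), 'gripper_force': 0.0, 'opening': 0.9989356282838221}
```

View pics/top0.png

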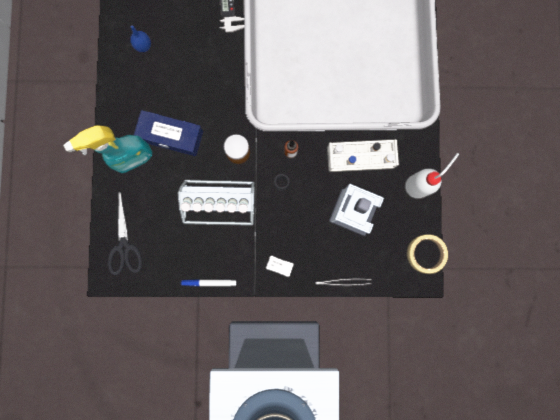

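View pics/scene0.png

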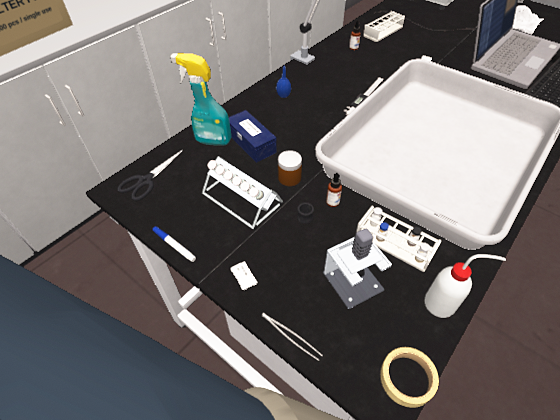

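Top view: rack around (217,203), stand and roller around (357,209). Scene view: rack around (240,187), roller handle around (362,242). Next, enlarged crops.

```bash
python3 - <<'E'
import cv2,numpy as np,pickle
T=pickle.load(open('top.pkl','rb'));S=pickle.load(open('scene.pkl','rb'))
def c(f,u,v,w=100,h=75):return cv2.resize(np.ascontiguousarray(f["image"][v:v+h,u:u+w,::-1]),None,fx=4,fy=4,interpolation=cv2.INTER_CUBIC)
cv2.imwrite('pics/c1.png',np.vstack([np.hstack([c(T,170,165),c(T,310,170)]),np.hstack([c(S,190,150),c(S,310,225,100,75)])]))
f=T
d=f["range_z"]
v,u=np.mgrid[0:420,0:560]
P=np.dstack([(u-f["cx"])/f["fx"]*d,(v-f["cy"])/f["fy"]*d,d])
W=(P-f["t"])@f["R"]
np.set_printoptions(precision=3,suppress=True)
print((W[182:226:3,206,:]));print(W[182:226:3,212])
print(W[203,184:252:4])
E
```

```text
[[ 0.621  0.177  0.006]
 [ 0.614  0.178 -0.001]
 [ 0.598  0.17   0.056]
 [ 0.591  0.171  0.05 ]
 [ 0.58   0.166  0.08 ]
 [ 0.573  0.167  0.074]
 [ 0.566  0.166  0.077]
 [ 0.557  0.164  0.093]
 [ 0.549  0.163  0.096]
 [ 0.543  0.164  0.089]
 [ 0.544  0.177  0.001]
 [ 0.536  0.177  0.   ]
 [ 0.529  0.176  0.002]
 [ 0.521  0.175  0.006]
 [ 0.513  0.175  0.005]]
[[ 0.621  0.162  0.005]
 [ 0.614  0.163  0.001]
 [ 0.598  0.155  0.055]
 [ 0.592  0.156  0.046]
 [ 0.58   0.152  0.078]
 [ 0.574  0.153  0.073]
 [ 0.566  0.152  0.078]
 [ 0.558  0.151  0.085]
 [ 0.55   0.15   0.092]
 [ 0.543  0.15   0.092]
 [ 0.544  0.162 -0.   ]
 [ 0.537  0.161  0.001]
 [ 0.529  0.161  0.002]
 [ 0.521  0.161  0.002]
 [ 0.513  0.161  0.003]]
[[0.556 0.215 0.096]
 [0.556 0.206 0.094]
 [0.56  0.202 0.06 ]
 [0.556 0.187 0.097]
 [0.557 0.178 0.092]
 [0.56  0.173 0.065]
 [0.556 0.158 0.1  ]
 [0.558 0.151 0.085]
 [0.56  0.144 0.064]
 [0.557 0.13  0.098]
 [0.558 0.123 0.082]
 [0.558 0.113 0.084]
 [0.557 0.103 0.094]
 [0.559 0.094 0.082]
 [0.559 0.085 0.081]
 [0.558 0.075 0.089]
 [0.561 0.067 0.063]]
```

View pics/c1.png

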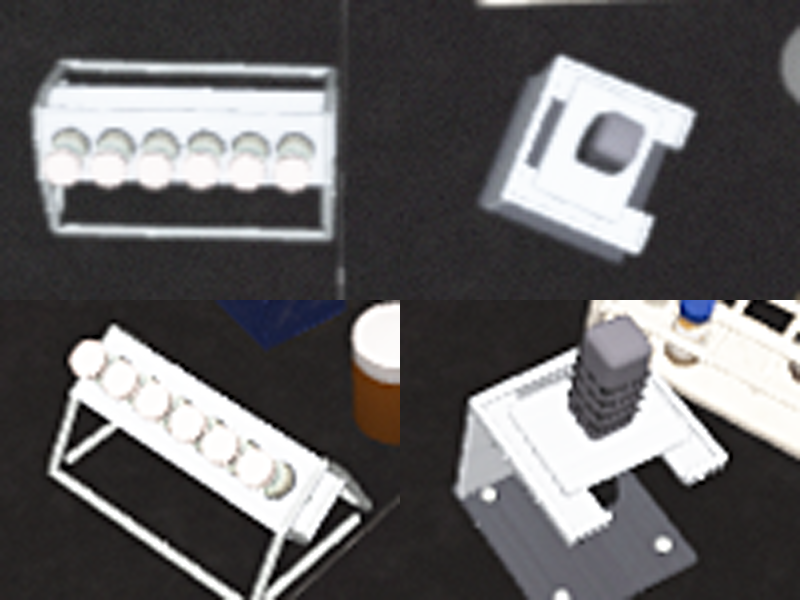

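The crops show the caps leaning toward the robot. The end caps are at top-image pixels (185.5,207) and (243,208). The stand's prongs point right and down in the image, so stand +x has a yaw of about 69°. Now the coarse numbers and reachability.

```bash
cat > h.py <<'E'
import numpy as np,cv2
from plant import robot
from scipy.spatial.transform import Rotation as Ro
np.set_printoptions(precision=4,suppress=True)
def cloud(f):
    d=f["range_z"].astype(float);v,u=np.mgrid[0:420,0:560]
    W=(np.dstack([(u-f["cx"])/f["fx"]*d,(v-f["cy"])/f["fy"]*d,d])-f["t"])@f["R"]
    W[d==0]=np.nan
    return W
def cast(f,uv,z):
    uv=np.atleast_2d(uv).astype(float);r=np.c_[(uv[:,0]-f["cx"])/f["fx"],(uv[:,1]-f["cy"])/f["fy"],np.ones(len(uv))]@f["R"]
    c=-f["R"].T@f["t"];return c+r*((z-c[2])/r[:,2])[:,None]
def rpy(x,z): # tool x hint, tool z
    z=z/np.linalg.norm(z);x=x-z*(x@z);x/=np.linalg.norm(x)
    return Ro.from_matrix(np.c_[x,np.cross(z,x),z]).as_euler('xyz')
E
python3 - <<'E'
from h import *
import pickle
T=pickle.load(open('top.pkl','rb'));S=pickle.load(open('scene.pkl','rb'))
print(cast(T,[[185.5,207],[243.25,208.25]],.0915))
for n,f in(("top",T),("scene",S)):
    W=cloud(f);m=(abs(W[...,0]-.54)<.12)&(abs(W[...,1]+.16)<.12)
    h=m&(W[...,2]>.15)&(W[...,2]<.18);p=W[h]
    print(n,'handle',len(p),p.mean(0),p.min(0),p.max(0),cv2.minAreaRect((p[:,:2]*1000).astype(np.float32)))
    k=m&(W[...,2]>.08)&(W[...,2]<.104);p=W[k];print('plate',len(p),p.mean(0),cv2.minAreaRect((p[:,:2]*1000).astype(np.float32)))
f=robot.grab_frame("wrist");R=Ro.from_euler('xyz',robot.sense()["tcp_rot"]).as_matrix()
c=-f["R"].T@f["t"];print('wristcam in tool',R.T@(c-robot.sense()["tcp_pos"]),f["R"]@R,f["fx"])
a=np.radians(35);zc=np.array([-np.sin(a),0,np.cos(a)])
for y in(.075,.21):
  for d in(.1,.16,.25):
    for x in([0,1,0],[0,-1,0],[1,0,0],[-1,0,0]):
        p=np.array([.545,y,.09])+zc*d;q=robot.inverse_kinematics(p,rpy(np.array(x,float),-zc));print(y,d,x,q)
for yw in np.radians([69,-21,-111,159]):
    print(yw,robot.inverse_kinematics([.54,-.16,.14],[np.pi,0,yw]))
E
```

```text
[[0.5472 0.2119 0.0915]
 [0.5451 0.0761 0.0915]]
top handle 143 [ 0.5484 -0.1965  0.1646] [ 0.5341 -0.2129  0.1503] [ 0.563  -0.1826  0.1716] ((549.2767333984375, -198.11819458007812), (26.201074600219727, 26.28883934020996), 63.96396255493164)
plate 1040 [ 0.5465 -0.1946  0.0953] ((547.0875244140625, -199.40757751464844), (88.88127899169922, 92.360595703125), 67.58882904052734)
scene handle 227 [ 0.545  -0.2001  0.1624] [ 0.5335 -0.2138  0.15  ] [ 0.5623 -0.1834  0.1677] ((547.9998168945312, -199.04470825195312), (25.373079299926758, 26.43232536315918), 63.43397521972656)
plate 1291 [ 0.5366 -0.2004  0.0942] ((547.7373046875, -200.260498046875), (88.58047485351562, 95.04105377197266), 67.56771087646484)
wristcam in tool [ 0.0804  0.     -0.131 ] [[-0.0002  1.     -0.0012]
 [-0.9499 -0.0005 -0.3126]
 [-0.3126  0.0011  0.9499]] 292.7984129046568
0.075 0.1 [0, 1, 0] [-0.3139  0.0888 -0.0482  2.4196  1.3248  0.2146 -1.6176]
0.075 0.1 [0, -1, 0] [ 0.7241  0.2571 -1.1791  2.3753  1.4577  0.4493  1.4652]
0.075 0.1 [1, 0, 0] None
0.075 0.1 [-1, 0, 0] [-0.1325  0.0982 -0.2385  2.4105  1.3403
[... 1094 characters left out ...]
.21 0.16 [-1, 0, 0] [ 0.212   0.1222 -1.0031  2.2761  1.0624  0.5935 -0.0446]
0.21 0.25 [0, 1, 0] [ 0.1499 -0.1674 -0.8738  2.2489  0.5013  0.5945 -1.1083]
0.21 0.25 [0, -1, 0] [-0.597  -0.1415 -0.2402  2.2754  0.6758  0.6885  1.8364]
0.21 0.25 [1, 0, 0] [ 0.5187 -0.2568 -1.1296  2.2415  0.2533  0.5275 -2.416 ]
0.21 0.25 [-1, 0, 0] [ 0.54   -0.266  -1.1412  2.2412  0.2279  0.5234  0.7518]
1.2042771838760873 [ 0.5861  0.4457 -0.4818  1.8848  0.2635  0.8737 -0.3928]
-0.3665191429188092 [ 0.335   0.4061 -0.1554  1.8996  0.082   0.842  -1.8   ]
-1.9373154697137058 [ 1.0305  0.7112 -1.1781  1.8621  0.745   1.0964  2.3364]
2.775073510670984 [ 0.7288  0.4896 -0.6772  1.8768  0.3832  0.908   1.0728]
```

```bash
python3 - <<'E'
from h import *
import pickle
robot.goto([.46,-.19,.30],[np.pi,0,np.radians(67.6)])
robot.goto([.53,-.225,.28],[np.pi,0,np.radians(67.6)])
f=robot.grab_frame("wrist");pickle.dump(f,open('w1.pkl','wb'));a=f["image"]
z=np.array([-np.sin(.611),0,np.cos(.611)])
robot.goto(np.array([.546,.10,.09])+z*.19,rpy(np.array([0,1.,0]),-z))
g=robot.grab_frame("wrist");pickle.dump(g,open('w2.pkl','wb'))
cv2.imwrite('pics/w.png',cv2.resize(np.hstack([a,g["image"]])[...,::-1],(800,300),interpolation=cv2.INTER_AREA))
cv2.imwrite('pics/w2.png',g["image"][...,::-1])
s=robot.sense();print(s["t"],s["joint_pos"])
E
```

```text
3.775 [ 0.794  -0.1883 -1.1056  2.3569  0.1154  0.2909 -0.4574]
```

View pics/w.png

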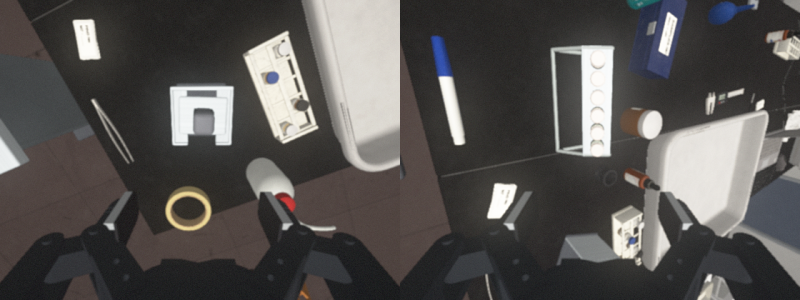

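Left view: the stand is aligned with the tool at yaw 67.6°, with the handle at (204,120). Right view: the six caps run in a column at about (598,58) to (597,150). I'll measure both numerically.

```bash
python3 - <<'E'
from h import *
import pickle
A=pickle.load(open('w1.pkl','rb'));B=pickle.load(open('w2.pkl','rb'))
W=cloud(A);m=(abs(W[...,0]-.548)<.08)&(abs(W[...,1]+.199)<.08)
for lo,hi in((.158,.18),(.08,.104)):
    p=W[m&(W[...,2]>lo)&(W[...,2]<hi)];print(len(p),np.median(p[:,2]),cv2.minAreaRect((p[:,:2]*1000).astype(np.float32)))
g=cv2.cvtColor(B["image"],cv2.COLOR_RGB2GRAY)[60:225,240:310]
G=cv2.resize(g,None,fx=5,fy=5,interpolation=cv2.INTER_CUBIC)
c=cv2.HoughCircles(cv2.GaussianBlur(G,(0,0),3),cv2.HOUGH_GRADIENT,1,90,param1=60,param2=15,minRadius=40,maxRadius=75)
c=c[0][np.argsort(c[0][:,1])];print(c)
uv=c[:,:2]/5+[240,60]-.4
X=cast(B,uv,.09+.0033*np.cos(.611));print(X)
W=cloud(B)
for u,v in uv: print(np.nanmedian(W[int(v)-3:int(v)+4,int(u)-3:int(u)+4].reshape(-1,3),0))
o=cv2.cvtColor(G,cv2.COLOR_GRAY2BGR)
for x,y,r in c: cv2.circle(o,(int(x),int(y)),int(r),(0,0,255),1)
cv2.imwrite('pics/ho.png',cv2.rotate(cv2.resize(o,None,fx=.9,fy=.9),0))
E
```

```text
874 0.16496099035354647 ((549.9324340820312, -197.83328247070312), (26.08734130859375, 25.037214279174805), 67.14962768554688)
4921 0.09455033521041113 ((547.9863891601562, -199.260009765625), (87.4736099243164, 92.42554473876953), 67.48939514160156)
[[185.5 141.5  42.7]
 [182.5 492.5  47.8]
 [184.5 604.5  42.7]]
[[0.5461 0.2065 0.0927]
 [0.5452 0.1365 0.0927]
 [0.5457 0.1119 0.0927]]
[0.545  0.2074 0.0925]
[0.5457 0.1366 0.0918]
[0.5453 0.1124 0.0922]
```

View pics/ho.png

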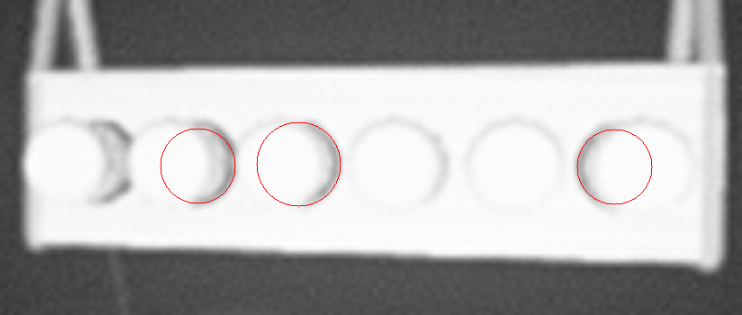

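Caps 1 and 6 in the strip are centred at about (66,162) and (646,163). The Hough fit is unreliable because the deck is white, so I'll use the depth image instead: cap tops stand 30 mm above the deck.

```bash
python3 - <<'E'
from h import *
import pickle
B=pickle.load(open('w2.pkl','rb'))
W=cloud(B).reshape(-1,3);a=np.radians(35);z=np.array([-np.sin(a),0,np.cos(a)]);x=np.array([np.cos(a),0,np.sin(a)])
D=W-[.546,.142,.09];p=np.c_[D@x,D[:,1],D@z]
k=(abs(p[:,0])<.03)&(abs(p[:,1])<.1)&(p[:,2]>-.004)&(p[:,2]<.012);p=p[k]
c=p[:,1].min()+.011+np.arange(6)*.027
from scipy.cluster.vq import kmeans2
m,l=kmeans2(p[:,:2]*[.3,1],np.c_[c*0,c],minit='matrix')
for i in range(6):
    q=p[l==i];r=cv2.minAreaRect((q[:,:2]*1000).astype(np.float32));print(len(q),np.round(r[0],1),np.round(r[1],1),q[:,:2].mean(0),np.median(q[:,2]))
print(cast(B,[[276,210.4],[276.2,81.3]],.0927))
E
```

```text
312 [  0.1 -63.4] [22.  21.5] [ 0.0005 -0.0626] 0.003219710659446683
316 [  0.6 -36.6] [21.  21.1] [ 0.0008 -0.036 ] 0.0021948046135154796
332 [  1.5 -10. ] [21.9 22. ] [ 0.0011 -0.0096] 0.0015574142434637355
371 [ 1.4 16.7] [22.1 22.6] [0.0013 0.0171] 0.0021518646231044923
393 [ 1.4 43.5] [22.  21.7] [0.0016 0.0436] 0.002029944798244481
434 [ 1.9 70.2] [22.  22.6] [0.0019 0.0704] 0.0018800194143282819
[[0.5449 0.0773 0.0927]
 [0.5455 0.2126 0.0927]]
```

```bash
cat >> h.py <<'E'
GX,GY,GZ,YS=.5492,-.1985,.118,np.radians(67.3)
GR=[np.pi,0,YS]
M=Ro.from_euler('z',-.7,degrees=True).as_matrix()
ORG=np.array([.5469,.1454,.09]);CY=M@[0,1.,0]
CZ=M@[-np.sin(np.radians(35)),0,np.cos(np.radians(35))]
RR=rpy(CY,-CZ)
H=.066+.028  # TCP above rim along the axis
def row(y,h): return ORG+CY*y+CZ*(h+H)   # h: height of relaxed rim above cap plane
def fz(n=6):
    a=[]
    for _ in range(n): a.append(robot.sense()["wrist_force"]@CZ);robot.sleep(.02)
    return np.mean(a)
E
python3 - <<'E'
from h import *
robot.goto([GX,GY,.24],GR)
robot.move_straight([GX,GY,GZ],vel=.12)
robot.grip(0.0,80)
s=robot.sense();print(s["t"],s["opening"],s["gripper_force"],s["tcp_pos"],s["joint_pos"],s["wrist_force"])
robot.move_straight([GX,GY,.26],vel=.12)
s=robot.sense();print(s["t"],s["opening"],s["wrist_force"],s["joint_pos"])
robot.goto(row(-.0675,.05),RR)
s=robot.sense();print(s["t"],s["opening"],s["tcp_pos"]-row(-.0675,.05),s["joint_pos"],fz())
f=robot.grab_frame("scene");cv2.imwrite('pics/s1.png',f["image"][60:340,120:480,::-1])
for y in(-.0675,0,.0675): print(robot.inverse_kinematics(row(y,-.005),RR))
E
```

```text
6.7417 0.2948851573883328 73.13043594360352 [ 0.5493 -0.1985  0.1183] [ 0.5618  0.4874 -0.3789  1.8572  0.2347  0.8404 -0.331 ] [-0.891   0.0252  3.2496]
8.075 0.29205178772494317 [ 0.1384 -0.4546 -2.6384] [ 0.5994  0.3378 -0.4162  1.7179  0.1492  1.1192 -0.2575]
9.2167 0.29335252307104465 [ 0.0012 -0.0009  0.0007] [ 0.7652  0.0404 -1.1443  2.3735  0.9873  0.3044 -1.2725] -2.984344187027125
[ 0.5139  0.2327 -0.9588  2.3736  1.4942  0.4092 -1.7489]
[ 0.3853  0.3112 -1.0449  2.326   1.4562  0.5888 -1.8351]
[ 0.2397  0.4043 -1.0929  2.2578  1.4316  0.7608 -1.9048]
```

View pics/s1.png

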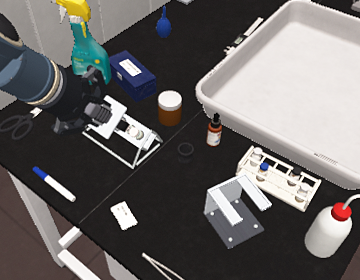

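The roller is held squarely above cap_1, with the wheel near (121,120) in the crop; the stand is empty. Now to press down in small, force-checked steps.

```bash
python3 - <<'E'
from h import *
b=fz(10)
robot.move_straight(row(-.0675,.012),vel=.08)
b=fz(10);print('base',b)
h=.008
while h>-.0065:
    robot.move_straight(row(-.0675,h),vel=.02)
    F=fz(5)-b;print(round(h*1000,2),round(F,2),end=' | ')
    if F>11: break
    h-=.001 if F<3 else .0005
s=robot.sense();print(s["t"],h,F,s["tcp_pos"]-row(-.0675,h),s["joint_pos"])
E
```

```text
base -2.4425011999376833
8.0 -0.09 | 7.0 -0.65 | 6.0 -0.28 | 5.0 -0.38 | 4.0 3.95 | 3.5 5.51 | 3.0 6.26 | 2.5 6.94 | 2.0 7.61 | 1.5 7.4 | 1.0 7.36 | 0.5 8.12 | 0.0 7.15 | -0.5 8.23 | -1.0 7.88 | -1.5 7.76 | -2.0 8.21 | -2.5 8.68 | -3.0 10.04 | -3.5 10.57 | -4.0 11.26 | 17.425 -0.004 11.264204950196323 [-0.      0.0001  0.0001] [ 0.5836  0.2538 -1.0416  2.3715  1.4968  0.4393 -1.7429]
```

```bash
python3 - <<'E'
from h import *
b=-2.44
h=-.0047
robot.move_straight(row(-.0675,h),vel=.02)
for y in np.arange(-.0675+.0135,.0691,.0135):
    robot.move_straight(row(y,h),vel=.035)
    F=fz(4)-b;print(round(y*1000,1),round(h*1000,1),round(F,2),robot.sense()["wrist_force"]@CY,end=' | ')
    h+=np.clip((F-12)/1500*.5,-.0004,.0004)
s=robot.sense();print(s["t"],s["opening"],s["joint_pos"])
E
```

```text
-54.0 -4.7 10.95 -1.360565062742268 | -40.5 -5.0 11.92 -0.21579367214988698 | -27.0 -5.1 11.43 -1.5482016186730971 | -13.5 -5.3 12.36 0.11247764339633916 | -0.0 -5.1 11.29 -1.448953985164398 | 13.5 -5.4 12.78 0.8451798846156778 | 27.0 -5.1 11.1 -1.310169250889131 | 40.5 -5.4 12.2 0.8366132452057133 | 54.0 -5.4 11.13 -0.6600689799248888 | 67.5 -5.6 12.31 -0.18897762506441673 | 23.675 0.29047539155786894 [ 0.233   0.4019 -1.0862  2.2564  1.4325  0.7564 -1.9058]
```

Every cap carried about 12 N at its centre without yielding. Since caps give way at 8 N, all six must be down. Lifting off and hanging the roller back.

```bash
python3 - <<'E'
from h import *
robot.move_straight(row(.0675,.06),vel=.1)
robot.goto([GX-.03,GY+.06,.27],GR)
robot.move_straight([GX,GY,.25],vel=.12)
f=robot.grab_frame("scene");cv2.imwrite('pics/s2.png',cv2.resize(f["image"][130:330,170:440,::-1],None,fx=2.5,fy=2.5))
s=robot.sense();print(s["t"],s["opening"],s["tcp_pos"],s["tcp_rot"],s["joint_pos"])
E
```

```text
26.625 0.2936647429036221 [ 0.5492 -0.1974  0.2502] [-3.1415 -0.0005  1.1761] [ 0.838   0.4092 -0.7474  1.7161  0.3022  1.1356 -0.3922]
```

View pics/s2.png

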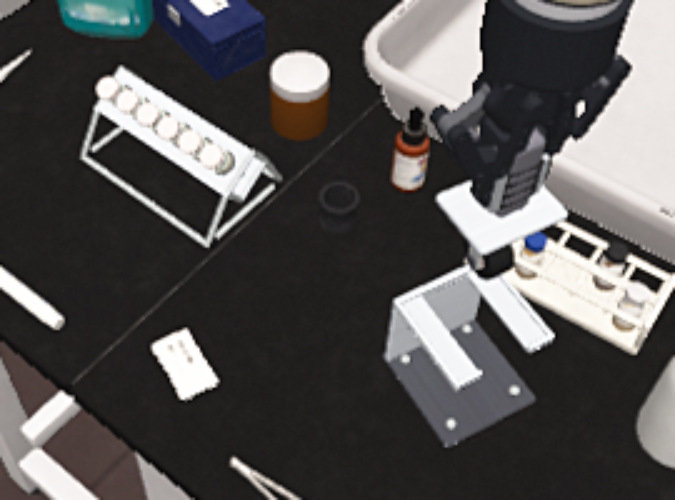

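The roller is level above the stand, with the collar near (500,215), and the bystanders haven't moved. Lowering it now.

```bash
python3 - <<'E'
from h import *
robot.move_straight([GX,GY,GZ+.012],vel=.08)
robot.sleep(.2)
c=robot.move_straight([GX,GY,GZ-.003],vel=.02,contact_N=4)
s=robot.sense();print(s["t"],c,s["tcp_pos"],s["wrist_force"])
robot.grip(1.0);robot.sleep(.2)
robot.move_straight([GX,GY,.25],vel=.12)
robot.goto([.46,-.17,.30],GR)
for n in("top",):
    f=robot.grab_frame(n);W=cloud(f);m=(abs(W[...,0]-.548)<.08)&(abs(W[...,1]+.199)<.08)&(W[...,2]>.155)&(W[...,2]<.18)
    p=W[m];print(len(p),np.median(p,0) if len(p) else 0)
f=robot.grab_frame("scene");cv2.imwrite('pics/s3.png',cv2.resize(f["image"][130:330,170:440,::-1],None,fx=2.5,fy=2.5))
W=cloud(f);p=W[(abs(W[...,0]-.548)<.08)&(abs(W[...,1]+.199)<.08)&(W[...,2]>.15)&(W[...,2]<.18)];print(len(p),p.mean(0),p[:,2].max(),cv2.minAreaRect((p[:,:2]*1000).astype(np.float32)))
print(robot.sense()["t"])
E
```

```text
29.0583 True [ 0.5491 -0.1985  0.1183] [-0.9364 -0.4254  5.284 ]
136 [ 0.5488 -0.1963  0.1657]
227 [ 0.5453 -0.2002  0.1624] 0.16826312034777843 ((548.1183471679688, -199.26046752929688), (26.034984588623047, 25.811304092407227), 68.82051849365234)
31.7333
```

View pics/s3.png

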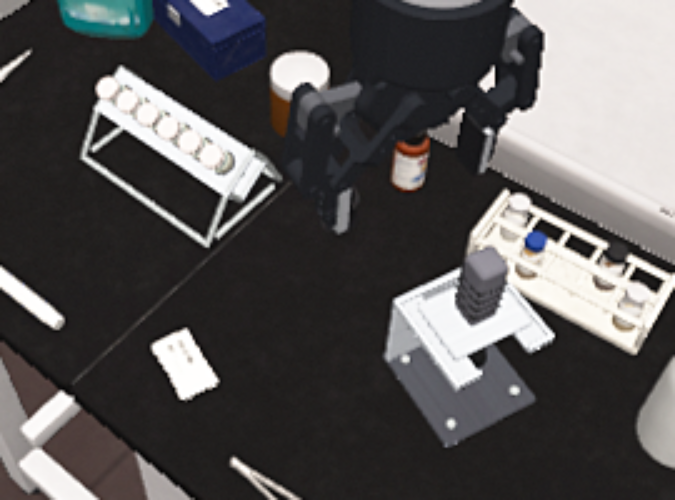

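The roller hangs upright in its stand, with the handle near (482,285), within about 1 mm of where it started. The gripper is clear of it.

```bash
python3 -c "
from plant import robot
print(robot.close_job())"
```

```text
the job is handed in; nothing more can be done
None
```

Job handed in at about 32 s with no verdict returned: all six caps read fully down by force (each held 11 N or more, above the 8 N that moves a cap), and the roller is back in its stand about 1 mm from its starting position, with no bystander visibly moved.

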